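Level a kiln shelf with a firebrick wedge

TASK

The kiln shelf stands on three props, but one of its two front props is short, so that front corner sits low. Push the firebrick wedge, thin end first and flat on the bench, in from the front under the low corner, between the short prop and the shelf's side edge until the bubble of the spirit level on the shelf is centred between its two lines, then let go and leave the wedge carrying the corner. Work gently and without forcing, since the shelf is brittle and lies loose: do not shove it along on its props or press on it with the gripper, and leave the level, the plain brick and the pots where they are.

Things in the scene. Friction and masses are not known exactly. Their poses are not given: they have to be found in the camera images.
- wedge_mid (a point): The wedge: loose cream firebrick, 165 mm long (x), 40 mm wide (y), flat underside, upright parallel sides, 13 mm thick at its thin end or toe (+x) rising evenly to 34.5 mm at its heel (-x), 0.15 kg. It lies flat, z up. This point is the middle of its length and width, 11 mm above its underside. Not the plain parallel brick.
- wedge_toe (a point): Middle of the lower edge of the wedge's thin end, at its underside. Axes as the wedge.
- front_mid (a point): Point on the bench straight below the middle of the kiln shelf's front edge; x runs under the shelf to its back, y to the left. The shelf is a loose cream slab, 240 mm deep, 300 wide, 16 thick, 2.6 kg, on three round props 30 mm across: one 205 mm behind this point, two 60 mm behind and 75 mm left and right of it. Height, weight and friction differ each time: when level its underside is 23 to 29 mm up.
- front_left (a point): Point on the bench straight below the front left corner of the shelf, 150 mm left of the middle; axes as there. One of the two front props is 3 to 5 mm short, so the front corner on its side starts 4 to 8 mm too low. The wedge fits between that prop and the side edge, pointing straight back, its centre line 30 to 35 mm in from the side edge.
- front_right (a point): Point on the bench straight below the front right corner of the shelf, 150 mm right of the middle; else as front_left.
- bubble (a joint): Bubble of the spirit level, an aluminium bar 200 x 24 mm, 46 high, loose, lying left to right on the back half of the shelf, yellow-green vial in its top. Value in m: 0 centred, positive to the left. It runs to the higher side, 20 mm per degree (0.7 mm per mm of push), stops at 13 mm, settles in about 1.5 s, starts at a stop. White, 14 mm long: between the black lines when within 3 mm of 0.
- plain_brick: Bystander: plain parallel firebrick, 150 x 40 x 22 mm. Origin at the centre of its underside.
- bowl: Bystander: glazed bowl upside down, 136 mm across, 69 mm high. Origin at the centre of its rim, on the bench.
- tumbler: Bystander: brown tumbler, 72 mm across, 85 mm high. Origin at the centre of its underside.
Not all that is in view belongs to the job. Leave any red look-alike of the part that bears wedge_mid alone. Of the things shaped like the part that bears bubble, the aluminium one is meant.

How it is judged (in metres and radians):
On the way:
1. the wedge, flat on the bench, has its thin end at least 15 mm in under the front of the shelf, between a front prop and the side edge (x of wedge_toe in the frame of front_mid above 0.015 m and (y of wedge_toe in the frame of front_mid between 0.095 and 0.15 m or y of wedge_toe in the frame of front_mid between -0.15 and -0.095 m) and height (world z) of wedge_toe below 0.006 m), for 0.1 s.
At the end, for the whole second after the job is handed in: The bubble is within 3 mm of the middle of the vial; the wedge lies flat on the bench with its thin end at least 15 mm in under the front of the shelf, between the prop and the side edge, and carries the shelf (more than 1 N); shelf and wedge are at rest (value of joint bubble between -0.003 and 0.003 m and contact force between wedge and shelf above 1 N and angle between wedge_mid's own z axis and vertical below 0.04 rad and height (world z) of wedge_toe below 0.004 m and linear speed of each of shelf, wedge below 0.01 m/s and x of wedge_toe in the frame of front_mid above 0.015 m and (y of wedge_toe in the frame of front_mid between 0.095 and 0.15 m or y of wedge_toe in the frame of front_mid between -0.15 and -0.095 m)); the robot touches nothing.
It fails at once if the shelf is shoved more than 10 mm out of place (distance of shelf from where it was at the start of the episode above 0.01 m).
It fails at once if the wedge is forced against the shelf (more than 15 N) (contact force between wedge and shelf above 15 N).
It fails at once if the gripper presses on the shelf (more than 8 N) (contact force between the fingers and shelf above 8 N).
It fails at once if the level is moved more than 20 mm (distance of level from where it was at the start of the episode above 0.02 m).
It fails at once if the plain brick, the bowl or the tumbler is moved more than 20 mm (distance of any of plain_brick, bowl, tumbler from where it was at the start of the episode above 0.02 m).
It also fails if it takes over 72 s, if anything falls off the work surface, if the arm or the gripper's body presses on something with over 40 N, if the wrist force passes 120 N, or if a joint passes its speed limit or range.

ROBOT

A 6-joint arm with a two-finger parallel gripper is mounted at the origin on the work surface. World frame = base frame: x ahead of the robot, y to its left, z up, the work surface at z = 0. Lengths are in mm, angles in rad, forces in N, time in s.
With the tool pointing down it reaches from about 300 to 775 mm from the base axis. Payload 14.6 kg.
Tool frame: the origin (TCP) lies at the very end of the fingers, on their centre line; the grasp point (between the pads) lies 19 mm behind it; y points along the fingers, z is the direction in which the jaws open and shut, and the axes are right-handed (so a half turn about y gives the same grasp; the last joint's range is limited). The gripper opens to 94 mm and grips with 3 to 60 N. Pads are 16 mm wide; open, the fingers measure 119 mm over their backs; the gripper's body (75 mm by 177 mm) begins 78 mm behind the grasp point.
Start: joints at [-1.383, 0.3, 1.521, -0, 1.321, -0.067], TCP at [138.622, -532.234, 205.446] pointing down, gripper open.
Joint ranges: [-3.03, 3.03], [-0.79, 2.21], [0.23, 2.52], [-1.04, 4.18], [0, 3.07], [-2.55, 2.55]. Speed limits (rad/s): [2.22, 2.22, 2.57, 3.14, 3.14, 3.14].

INTERFACE

Orientations are given as [roll, pitch, yaw] about the fixed x, y, z axes, in that order (R = Rz(yaw) Ry(pitch) Rx(roll)).
In Python, from cell import monitor, optics, manip gives the robot as it stands.
- The arm moves only by the shell command python3 -m creep 'ROWS' [FORCE]. ROWS is JSON, a list of rows, each an object of numbers: "tx", "ty", "tz": the shift along the tool's x, y, z scaled (see below); "turn": the turn about the tool's y scaled (see below); "fingers": the finger opening in mm, from 0 to 94. In form: [{"tx": .., "ty": .., "tz": .., "turn": .., "fingers": ..}, ...]. A call has 1 to 20 rows; each row is the pose to reach, as a shift and turn from the pose measured when the call began, along the tool's axes at that moment, turning the shorter way round; what a row does not reach only later rows make up. The controller multiplies each number of a shift by 200 mm and each number of a turn by pi rad. A row lasts 1/10 s, in which the tool goes at most 50 mm and 8.59 degrees, less where a joint would pass 70% of its speed; a pose out of reach is approached as far as the arm can. A call with a number of a shift or a turn outside -1 to 1 is refused whole. A call with a gripper value outside its range is refused whole. The fingers move at their own pace and stop on an object; FORCE is the grip in N (left out, the last holds). Time passes only in rows, so rows that repeat a pose let the fingers close. It gives the time, the measured TCP pose, the force and the opening at its end, in the units of the state.
- monitor.read_state(): the state, without advancing time (a new reading comes with each control period).
- optics.camera(name): name is "scene" or "top" or "wrist"; returns a dict with "frame" (480x640x3 uint8, red, green, blue), "range_z" (480x640 float32, mm along the optical axis (not along the pixel's ray), 0 where there is no reading), "fx", "fy", "cx", "cy" (pixels), "R" (3x3) and "t" (3): a world point X has camera coordinates R X + t; the wrist camera has in their place "mount" (4x4, takes a point from camera to tool coordinates, whose origin is the TCP and whose axes are the tool frame's). Camera axes: x right, y down, z forward; pixel columns grow to the right and rows downward; lengths in mm; the calibration is good to about 2 mm. A picture is of the moment at which its call begins: read the wrist's pose just before it.
- manip.sign_off(): hands the job in, once; it reports no verdict.
The state is a dict: "clock": time; "joints": joint angles; "qd": joint speeds; "effort": joint torques, N m; "eef_pos": TCP position; "eef_rot": TCP orientation; "wrist_force": force on the tool from outside, world axes, zero at the start; "moment": the same for the moment, N m; "finger_gap": finger opening in mm.
Only numpy, scipy, OpenCV 4.12 (cv2) and the standard library are available. Lean on these libraries where they do the work, as an engineer would, in place of code of your own. Each camera call takes 0.05 s, during which the arm holds its last target.

## Working session

There is one attempt and no reset: what is moved stays moved. The work goes in short steps, Python scripts to look and compute and a shell command to move; the robot and the scene stay as the last step left them, time stands still between calls to the robot, and variables do not carry over. Pictures are saved under pics/ and viewed, and the job is handed in when it is done.

```bash
ls; mkdir -p pics
cat > h.py <<'E'
import numpy as np, cv2
from cell import monitor, optics, manip
def snap(n,fn,crop=None,s=1):
    st=monitor.read_state(); c=optics.camera(n); f=c["frame"][:,:,::-1]
    if crop: x0,y0,x1,y1=crop; f=f[y0:y1,x0:x1]
    if s!=1: f=cv2.resize(f,None,fx=s,fy=s,interpolation=cv2.INTER_CUBIC)
    cv2.imwrite("pics/"+fn,f); return st,c
def w(c,u,v,z=None):
    d=np.array([(u-c["cx"])/c["fx"],(v-c["cy"])/c["fy"],1.]); R=np.array(c["R"]);t=np.array(c["t"])
    if z is None:
        p=np.median([x for x in c["range_z"][v-1:v+2,u-1:u+2].ravel() if x>0]); return R.T@(d*p-t)
    o=-R.T@t; r=R.T@d; return o+r*(z-o[2])/r[2]
E
python3 - <<'E'
from h import *
import pickle
d={}
for n in("scene","top","wrist"):
    st,c=snap(n,n+"0.png"); d[n]=c
pickle.dump(d,open("c0.pkl","wb"))
print(monitor.read_state())
E
```

```text
pics
{'clock': 0.15, 'joints': array([-1.38259232e+00,  3.00333235e-01,  1.52140873e+00,  8.87127291e-06,
        1.32071180e+00, -6.65931570e-02]), 'qd': array([ 0.00022827, -0.00254352, -0.00205841,  0.00078337, -0.0010506 ,
        0.0002402 ]), 'effort': array([ 6.58702338e-04, -5.31956041e+01, -3.52820599e+01,  7.08440831e-02,
        2.36540660e-02, -6.55553981e-05]), 'eef_pos': array([ 138.59416927, -532.05361386,  205.03486969]), 'eef_rot': array([-1.57165496e+00,  6.58760778e-05, -2.88679772e+00]), 'wrist_force': array([ 0.48986413, -0.47396479, -0.19846847]), 'moment': array([ 6.39112920e-05,  6.33292772e-03, -2.06405938e-02]), 'finger_gap': 93.79873875885887}
```

View pics/scene0.png

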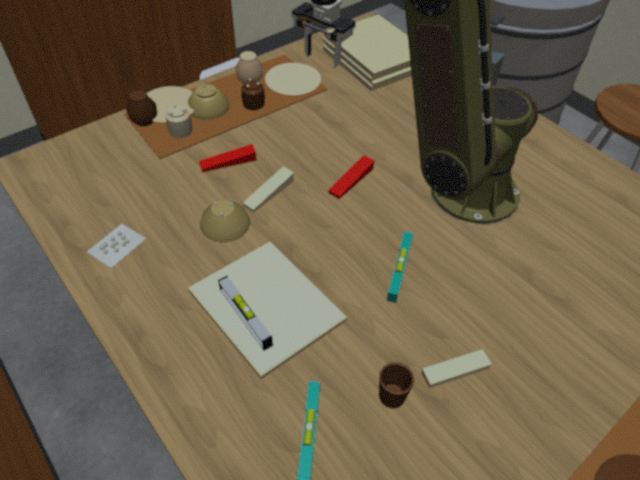

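View pics/top0.png

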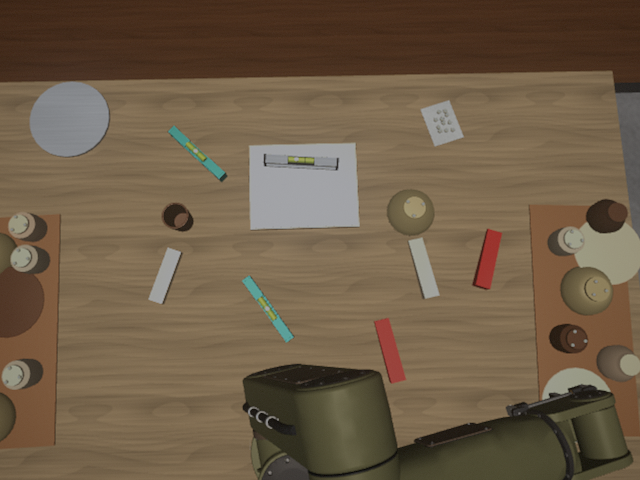

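View pics/wrist0.png

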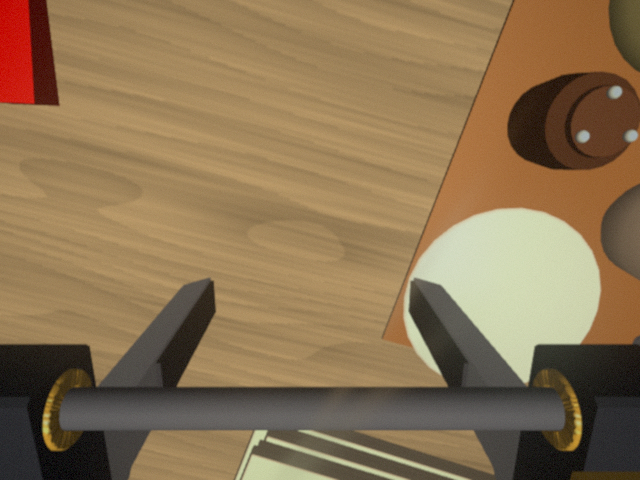

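Two cream bricks are candidates, at top pixels (165,275) and (424,268); the red ones at (487,260) and (390,350) are decoys. I'll compare the cream two and the aluminium level in enlarged crops and with depth.

Run:
```python
from h import *
import pickle
d=pickle.load(open("c0.pkl","rb")); c=d["top"]; f=c["frame"][:,:,::-1]
R=lambda a,s:cv2.resize(a,None,fx=s,fy=s,interpolation=cv2.INTER_CUBIC)
a=R(f[235:310,140:190],5);b=R(f[225:305,395:450],5)
h=max(a.shape[0],b.shape[0]); im=np.zeros((h,a.shape[1]+b.shape[1],3),np.uint8); im[:a.shape[0],:a.shape[1]]=a; im[:b.shape[0],a.shape[1]:]=b
cv2.imwrite("pics/bricks.png",im); cv2.imwrite("pics/shelf.png",R(f[135:240,240:370],6)[:600])
def prof(p,q):
    for s in np.linspace(0.06,.94,6):
        u=round(p[0]+(q[0]-p[0])*s);v=round(p[1]+(q[1]-p[1])*s); print(u,v,w(c,u,v).round(1))
print("L");prof((173,250),(157,302));print("R");prof((417,239),(431,297))
print("shelf");
for u,v in((254,148),(351,147),(354,222),(254,224),(254,185),(303,222)):print(u,v,w(c,u,v).round(1))
print("bench",w(c,300,260).round(1),w(c,450,320).round(1))
```

```text
L
172 253 [524.2 338.7  20.1]
169 262 [499.3 345.7  21.8]
166 271 [475.  353.9  19.4]
164 281 [447.6 358.   21.3]
161 290 [423.2 364.7  23.4]
158 299 [399.3 372.8  20.9]
R
418 242 [ 541.6 -340.    13.8]
420 253 [ 510.2 -342.9   18.1]
423 263 [ 482.  -349.    21.2]
425 273 [ 454.1 -352.1   24.5]
428 283 [ 426.5 -357.8   28.8]
430 294 [ 396.6 -360.5   33. ]
shelf
254 148 [811.7 110.3  46.4]
351 147 [ 812.4 -161.3   37.2]
354 222 [ 597.8 -162.9   33.6]
254 224 [596.2 110.8  42.4]
254 185 [705.6 110.6  44.2]
303 222 [599.7 -22.8  38.6]
bench [ 5.00e+02 -1.18e+01  2.00e-01] [ 326.5 -419.    -1.8]
```

View pics/bricks.png

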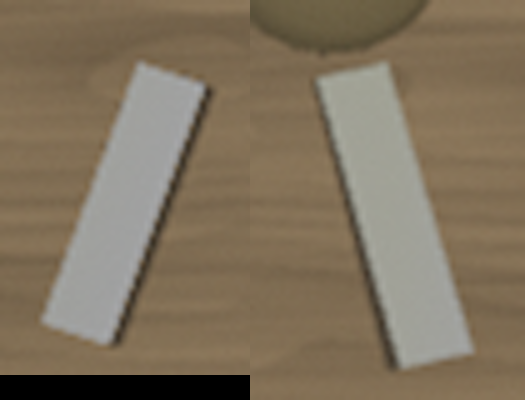

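View pics/shelf.png

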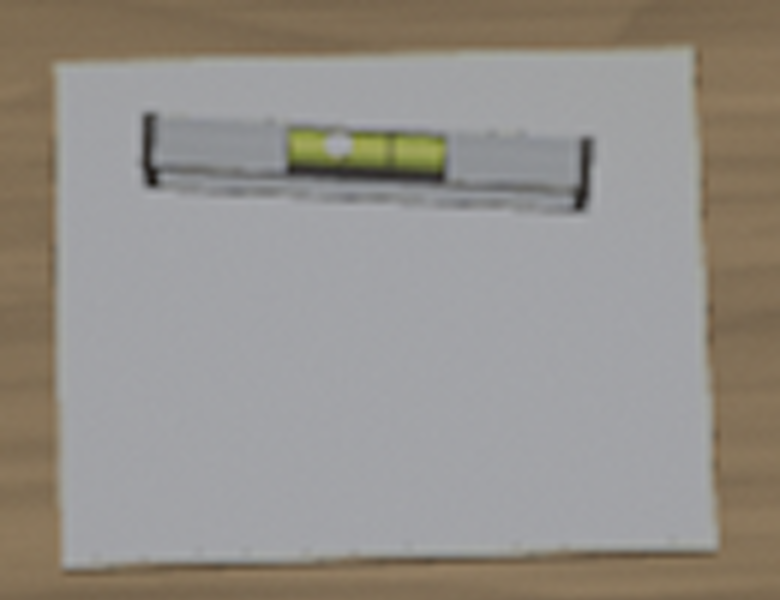

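The left brick's top is flat at about 21 mm, so it is the plain brick. The right brick, at (424,268), rises from 13.8 to 33 mm toward the robot, so it is the wedge with its toe toward +x. On the aluminium level (303,160) the bubble sits left at crop (338,145), so the right side is low and I'll use the right front corner. Next I need precise outlines.

```bash
cat >> h.py <<'E'
def cloud(c):
    R=np.array(c["R"]);t=np.array(c["t"]);z=c["range_z"].astype(float);v,u=np.mgrid[0:480,0:640]
    P=np.stack([(u-c["cx"])/c["fx"]*z,(v-c["cy"])/c["fy"]*z,z],-1)-t
    P=P@R; P[z<=0]=np.nan; return P
def rect(c,box,zmin,erode=0,bright=110):
    # box in pixels; mask by colour brightness and height; returns world rect using top surface points
    P=cloud(c);x0,y0,x1,y1=box;f=c["frame"].astype(int)
    m=np.zeros((480,640),bool);m[y0:y1,x0:x1]=1
    m&=(P[...,2]>zmin)&((f.max(-1)-f.min(-1))<45)&(f.min(-1)>bright)
    Q=P[m]; return Q,cv2.minAreaRect(Q[:,:2].astype(np.float32)),m
E
python3 - <<'E'
from h import *
import pickle
d=pickle.load(open("c0.pkl","rb")); c=d["top"]
for nm,box,zm in(("wedge",(400,230,450,305),8),("shelf",(240,138,370,235),20)):
    Q,r,m=rect(c,box,zm); print(nm,len(Q),r); print(cv2.boxPoints(r).round(1).tolist())
    if nm=="shelf":
        s=Q[:,2]<52
        A=np.c_[Q[s][:,:2],np.ones(s.sum())];print("plane",np.linalg.lstsq(A,Q[s][:,2],rcond=None)[0])
    cv2.imwrite(f"pics/m_{nm}.png",(m*255).astype(np.uint8)[130:310,230:460])
P=cloud(c);s=P[180:245,380:440].reshape(-1,3);s=s[s[:,2]>15]; print("bowl",cv2.minEnclosingCircle(s[:,:2].astype(np.float32)))
# exact edges by pixel on assumed heights
for u,v,z in((249.3,145.2,44),(355.7,143,36),(359.3,226.5,33.5),(250.7,229.5,43)): print(w(c,u,v,z).round(1))
E
```

```text
wedge 891 ((469.6885986328125, -349.53875732421875), (164.32798767089844, 42.50455856323242), 11.687787055969238)
[[384.8999938964844, -345.3999938964844], [393.5, -387.0], [554.5, -353.70001220703125], [545.7999877929688, -312.1000061035156]]
shelf 8729 ((703.6259155273438, -26.141204833984375), (240.11489868164062, 299.5665283203125), 0.7093466520309448)
[[581.7000122070312, 122.0999984741211], [585.4000244140625, -177.39999389648438], [825.5, -174.39999389648438], [821.7999877929688, 125.0999984741211]]
plane [1.62383558e-02 2.72012487e-02 2.92989534e+01]
bowl ((612.89794921875, -333.5275573730469), 80.6704330444336)
[821.  123.8  44. ]
[ 824.4 -175.    36. ]
[ 584.9 -177.    33.5]
[581.  119.7  43. ]
```

Run:
```python
from h import *
import pickle
d=pickle.load(open("c0.pkl","rb")); c=d["top"]
Q,r,m=rect(c,(400,230,450,305),8)
q=Q[:,:2]-Q[:,:2].mean(0); e=np.linalg.svd(q,full_matrices=False)[2][0]; yaw=np.arctan2(e[1],e[0]); yaw=(yaw+np.pi/2)%np.pi-np.pi/2
print("wedge mean",Q[:,:2].mean(0),"yaw",yaw)
for u,v,z in((408.5,240.5,13),(422.8,237.7,13),(439.3,295.5,34),(424.8,299,34)): print(w(c,u,v,z).round(1))
a=np.array([np.cos(yaw),np.sin(yaw)]); C=Q[:,:2].mean(0)
s=monitor.read_state(); 
for off in (-62,-60): 
  G=C+off*a
  ty=s["eef_rot"][2]; dx=G-s["eef_pos"][:2]
  print(off,G,"tx",dx@[np.cos(ty),np.sin(ty)]/200,"tz",dx@[-np.sin(ty),np.cos(ty)]/200,"turn",-(yaw-np.pi-ty)/np.pi)
```

```text
wedge mean [ 468.07590613 -349.35114732] yaw 0.1993702591491835
[ 546.5 -314.    13. ]
[ 553.5 -354.2   13. ]
[ 392. -385.   34.]
[ 383.5 -345.5   34. ]
-62 [ 407.30403352 -361.63037774] tx -1.5149461337009111 tz -0.48596808114104934 turn 0.017642221329120134
-60 [ 409.26441651 -361.23427353] tx -1.5249307781605566 tz -0.4854141181328299 turn 0.017642221329120134
```

```bash
python3 -m creep '[{"tx":-0.15,"tz":-0.05,"turn":0.005,"fingers":80},{"tx":-0.3,"tz":-0.1,"turn":0.01,"fingers":80},{"tx":-0.5,"tz":-0.16,"turn":0.0176,"fingers":80},{"tx":-0.7,"tz":-0.22,"turn":0.0176,"fingers":80},{"tx":-0.85,"tz":-0.27,"turn":0.0176,"fingers":80},{"tx":-1,"tz":-0.32,"turn":0.0176,"fingers":80},{"tx":-1,"tz":-0.32,"turn":0.0176,"fingers":80},{"tx":-1,"tz":-0.32,"turn":0.0176,"fingers":80}]' 20
cat >> h.py <<'E'
def go(G,yaw,z):
    s=monitor.read_state(); ty=s["eef_rot"][2]; dx=np.array(G)-s["eef_pos"][:2]
    dy=(yaw-ty+np.pi)%(2*np.pi)-np.pi
    print("tx %.4f ty %.4f tz %.4f turn %.4f"%(dx@[np.cos(ty),np.sin(ty)]/200,(s["eef_pos"][2]-z)/200,dx@[-np.sin(ty),np.cos(ty)]/200,-dy/np.pi), "pos",s["eef_pos"].round(1),s["eef_rot"].round(4),"F",s["wrist_force"].round(2),"t",round(s["clock"],2))
E
python3 -c "
from h import *
go([407.5,-361.5],.2-np.pi,60)"
```

```text
tx -1.5161 ty 0.7252 tz -0.4864 turn 0.0174 pos [ 138.6 -532.1  205. ] [-1.5717e+00  1.0000e-04 -2.8868e+00] F [ 0.49 -0.47 -0.2 ] t 0.15$[0]: bad value
```

```bash
python3 -m creep '[{"tx":-0.15,"ty":0,"tz":-0.05,"turn":0.005,"fingers":80},{"tx":-0.3,"ty":0,"tz":-0.1,"turn":0.01,"fingers":80},{"tx":-0.5,"ty":0,"tz":-0.16,"turn":0.0176,"fingers":80},{"tx":-0.7,"ty":0,"tz":-0.22,"turn":0.0176,"fingers":80},{"tx":-0.85,"ty":0,"tz":-0.27,"turn":0.0176,"fingers":80},{"tx":-1,"ty":0,"tz":-0.32,"turn":0.0176,"fingers":80},{"tx":-1,"ty":0,"tz":-0.32,"turn":0.0176,"fingers":80},{"tx":-1,"ty":0,"tz":-0.32,"turn":0.0176,"fingers":80}]' 20
python3 -c "
from h import *
go([407.5,-361.5],.2-np.pi,60)"
```

```text
clock: 0.95
eef_pos: [316.1, -419.6, 204.9]
eef_rot: [-1.572, -0.0, -2.941]
wrist_force: [0.2, -0.2, -0.2]
finger_gap: 80.0
tx -0.5058 ty 0.7247 tz -0.1933 turn 0.0002 pos [ 316.1 -419.6  204.9] [-1.5719e+00 -3.0000e-04 -2.9408e+00] F [ 0.22 -0.21 -0.24] t 0.95
```

```bash
python3 -m creep '[{"tx":-0.17,"ty":0.2,"tz":-0.065,"turn":0,"fingers":80},{"tx":-0.34,"ty":0.4,"tz":-0.13,"turn":0,"fingers":80},{"tx":-0.5058,"ty":0.55,"tz":-0.193,"turn":0,"fingers":80},{"tx":-0.5058,"ty":0.65,"tz":-0.193,"turn":0,"fingers":80},{"tx":-0.5058,"ty":0.7,"tz":-0.193,"turn":0,"fingers":80},{"tx":-0.5058,"ty":0.7,"tz":-0.193,"turn":0,"fingers":80},{"tx":-0.5058,"ty":0.7,"tz":-0.193,"turn":0,"fingers":80}]'
python3 - <<'E'
from h import *
st,c=snap("wrist","w1.png"); print(np.array(c["mount"]).round(3),c["fx"])
go([407.5,-361.5],.2-np.pi,3)
E
```

```text
clock: 1.65
eef_pos: [407.0, -362.7, 66.1]
eef_rot: [-1.571, 0.0, -2.942]
wrist_force: [-0.5, 0.5, -0.5]
finger_gap: 80.0
[[ 0.00000e+00  9.64000e-01  2.68000e-01 -7.75080e+01]
 [ 1.00000e-03 -2.68000e-01  9.64000e-01 -1.79656e+02]
 [ 1.00000e+00 -0.00000e+00 -1.00000e-03 -2.05000e-01]
 [ 0.00000e+00  0.00000e+00  0.00000e+00  1.00000e+00]] 400.7482418924712
tx -0.0027 ty 0.3168 tz -0.0054 turn -0.0002 pos [ 407.2 -362.7   66.4] [-1.5702e+00  8.0000e-04 -2.9423e+00] F [-0.5  -0.13  0.57] t 1.7
```

View pics/w1.png

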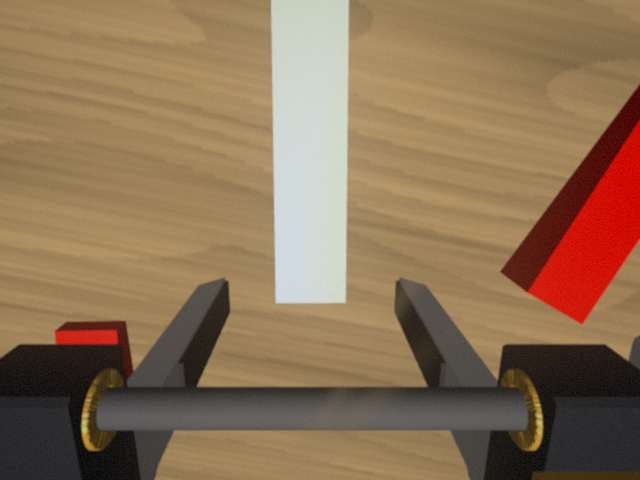

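The wrist view shows the wedge centred between the fingers and aligned, with its heel edge at v≈302. I'll check where that heel is in the tool frame.

Run:
```python
from h import *
c=optics.camera("wrist");M=np.array(c["mount"]);z=66.3
for u,v,h in((275,302,34.5),(346,302,34.5),(272,5,22),(348,5,22)):
    d=M[:3,:3]@[(u-c["cx"])/c["fx"],(v-c["cy"])/c["fy"],1]; o=M[:3,3]; k=((z-h)-o[1])/d[1]; print(u,v,(o+k*d).round(1))
go([407.5,-361.5],.2-np.pi,3)
```

```text
275 302 [ 18.1  31.8 -21.4]
346 302 [18.1 31.8 19.2]
272 5 [-136.9   44.3  -20.1]
348 5 [-136.9   44.3   17.8]
tx -0.0021 ty 0.3169 tz -0.0049 turn -0.0002 pos [ 407.3 -362.6   66.4] [-1.5700e+00  9.0000e-04 -2.9421e+00] F [-0.05 -0.47 -0.12] t 1.75
```

```bash
python3 -m creep '[{"tx":0,"ty":0.1,"tz":-0.005,"turn":0,"fingers":80},{"tx":0,"ty":0.2,"tz":-0.005,"turn":0,"fingers":80},{"tx":0,"ty":0.26,"tz":-0.005,"turn":0,"fingers":80},{"tx":0,"ty":0.29,"tz":-0.005,"turn":0,"fingers":80},{"tx":0,"ty":0.31,"tz":-0.005,"turn":0,"fingers":80},{"tx":0,"ty":0.31,"tz":-0.005,"turn":0,"fingers":80},{"tx":0,"ty":0.31,"tz":-0.005,"turn":0,"fingers":80},{"tx":0,"ty":0.31,"tz":-0.005,"turn":0,"fingers":36},{"tx":0,"ty":0.31,"tz":-0.005,"turn":0,"fingers":36},{"tx":0,"ty":0.31,"tz":-0.005,"turn":0,"fingers":36},{"tx":0,"ty":0.31,"tz":-0.005,"turn":0,"fingers":36},{"tx":0,"ty":0.31,"tz":-0.005,"turn":0,"fingers":36},{"tx":0,"ty":0.31,"tz":-0.005,"turn":0,"fingers":36},{"tx":0,"ty":0.31,"tz":-0.005,"turn":0,"fingers":36}]' 20
python3 - <<'E'
from h import *
f=np.array([583.5,-27.5]); a=.0124; X=np.array([np.cos(a),np.sin(a)]);Y=np.array([-X[1],X[0]])
# wedge toe is 147 mm ahead of grasp; target toe 30 mm before front edge
G=f+(-30-147)*X-118*Y; print(G); go(G,a-np.pi,4)
G=f+(-70-147)*X-118*Y; print(G); go(G,a-np.pi,4)
E
```

```text
clock: 3.15
eef_pos: [407.2, -361.6, 4.4]
eef_rot: [-1.57, 0.001, -2.942]
wrist_force: [-0.4, -0.7, 0.4]
finger_gap: 39.9
[ 407.97677009 -147.68567203]
tx -0.2160 ty 0.0020 tz -1.0476 turn 0.0595 pos [ 407.2 -361.6    4.4] [-1.5700e+00  9.0000e-04 -2.9421e+00] F [-0.44 -0.67  0.36] t 3.15
[ 367.97984525 -148.18165932]
tx -0.0195 ty 0.0020 tz -1.0848 turn 0.0595 pos [ 407.2 -361.6    4.4] [-1.5700e+00  9.0000e-04 -2.9421e+00] F [-0.44 -0.67  0.36] t 3.15
```

```bash
python3 -m creep '[{"tx":0,"ty":-0.01,"tz":-0.03,"turn":0,"fingers":36},{"tx":-0.01,"ty":-0.01,"tz":-0.1,"turn":0.005,"fingers":36},{"tx":-0.03,"ty":-0.01,"tz":-0.2,"turn":0.012,"fingers":36},{"tx":-0.05,"ty":-0.01,"tz":-0.3,"turn":0.018,"fingers":36},{"tx":-0.07,"ty":-0.01,"tz":-0.4,"turn":0.024,"fingers":36},{"tx":-0.1,"ty":-0.01,"tz":-0.5,"turn":0.03,"fingers":36},{"tx":-0.12,"ty":-0.01,"tz":-0.6,"turn":0.036,"fingers":36},{"tx":-0.14,"ty":-0.01,"tz":-0.7,"turn":0.042,"fingers":36},{"tx":-0.16,"ty":-0.01,"tz":-0.8,"turn":0.048,"fingers":36},{"tx":-0.18,"ty":-0.01,"tz":-0.9,"turn":0.054,"fingers":36},{"tx":-0.2,"ty":-0.01,"tz":-0.97,"turn":0.0595,"fingers":36},{"tx":-0.215,"ty":-0.01,"tz":-1.0,"turn":0.0595,"fingers":36},{"tx":-0.215,"ty":-0.01,"tz":-1.0,"turn":0.0595,"fingers":36},{"tx":-0.215,"ty":0,"tz":-1.0,"turn":0.0595,"fingers":36},{"tx":-0.215,"ty":0,"tz":-1.0,"turn":0.0595,"fingers":36}]' 20
python3 - <<'E'
from h import *
import pickle
st,c=snap("top","t2.png"); pickle.dump(c,open("c2.pkl","wb"))
snap("wrist","w2.png")
f=np.array([583.5,-27.5]); a=.0124; X=np.array([np.cos(a),np.sin(a)]);Y=np.array([-X[1],X[0]])
G=f+(-30-147)*X-118*Y; print(G); go(G,a-np.pi,4)
E
```

```text
clock: 4.65
eef_pos: [409.8, -157.5, 4.3]
eef_rot: [-1.57, 0.001, -3.129]
wrist_force: [1.0, 0.4, 0.9]
finger_gap: 39.9
[ 407.97677009 -147.68567203]
tx 0.0084 ty 0.0015 tz -0.0495 turn -0.0001 pos [ 409.8 -157.6    4.3] [-1.5701e+00  1.4000e-03 -3.1295e+00] F [-0.06  0.36  1.08] t 4.75
```

View pics/t2.png

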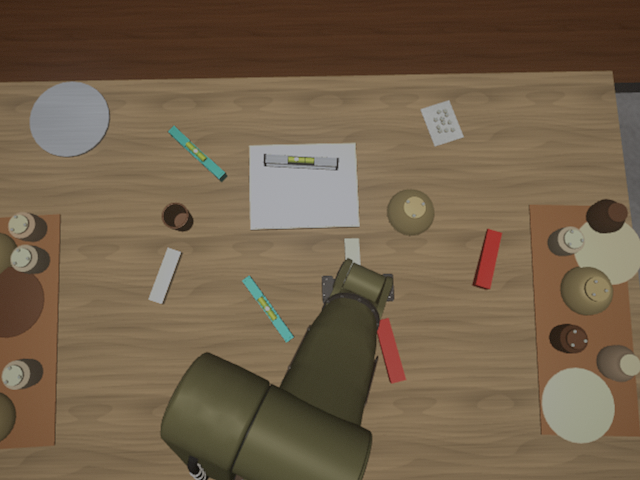

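View pics/w2.png

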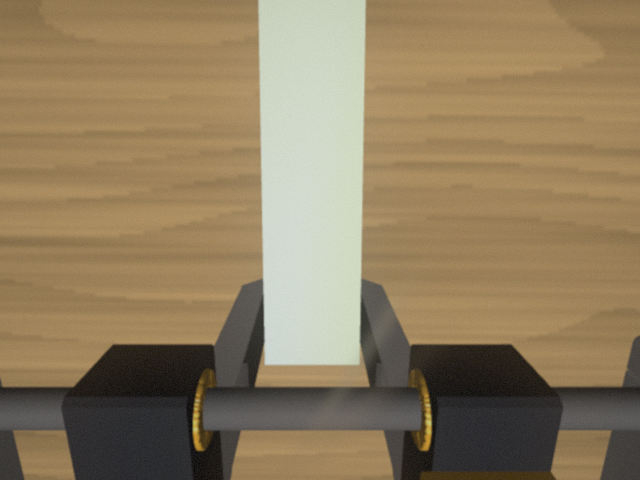

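The top view shows the wedge's toe at (352,239), straight in front of the shelf's right front corner at (359,227). The wrist view shows the wedge straight in the jaws. Now I'll correct sideways by about 9 mm, then release and regrip so the wedge lies flat.

```bash
python3 -m creep '[{"tx":0,"ty":0,"tz":-0.025,"turn":0,"fingers":36},{"tx":0,"ty":0,"tz":-0.047,"turn":0,"fingers":36},{"tx":0,"ty":0,"tz":-0.047,"turn":0,"fingers":36},{"tx":0,"ty":0,"tz":-0.047,"turn":0,"fingers":36},{"tx":0,"ty":0,"tz":-0.047,"turn":0,"fingers":46},{"tx":0,"ty":0,"tz":-0.047,"turn":0,"fingers":46},{"tx":0,"ty":0,"tz":-0.047,"turn":0,"fingers":46},{"tx":0,"ty":0,"tz":-0.047,"turn":0,"fingers":36},{"tx":0,"ty":0,"tz":-0.047,"turn":0,"fingers":36},{"tx":0,"ty":0,"tz":-0.047,"turn":0,"fingers":36},{"tx":0,"ty":0,"tz":-0.047,"turn":0,"fingers":36}]' 20
python3 - <<'E'
from h import *
import pickle
st,c=snap("top","t3.png",(230,130,390,250),5); pickle.dump(c,open("c3.pkl","wb"))
f=np.array([583.5,-27.5]); a=.0124; X=np.array([np.cos(a),np.sin(a)]);Y=np.array([-X[1],X[0]])
G=f+(-30-147)*X-118*Y; go(G,a-np.pi,4)
E
```

```text
clock: 5.85
eef_pos: [409.6, -148.2, 4.3]
eef_rot: [-1.57, 0.001, -3.13]
wrist_force: [-0.3, -0.9, -1.1]
finger_gap: 40.1
tx 0.0083 ty 0.0015 tz -0.0027 turn -0.0001 pos [ 409.6 -148.2    4.3] [-1.5701e+00  1.4000e-03 -3.1296e+00] F [-0.09 -0.1  -0.68] t 5.9
```

View pics/t3.png

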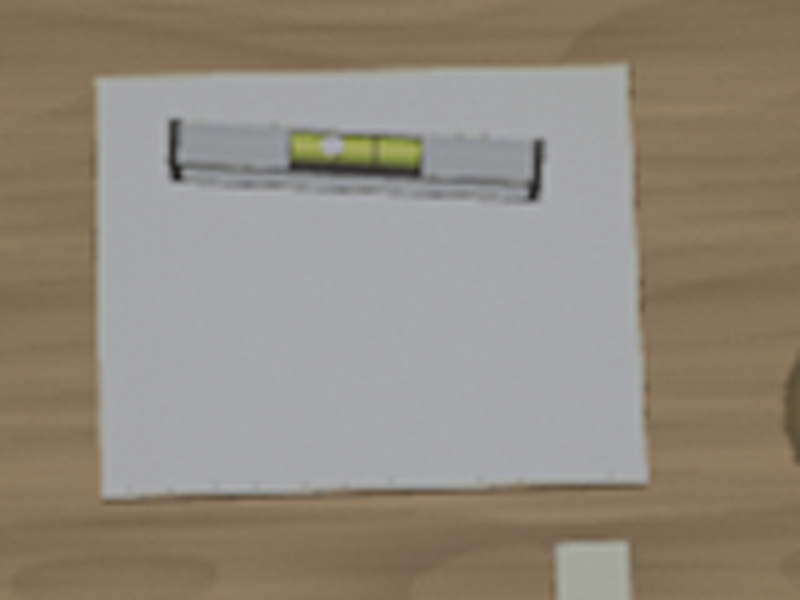

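Run:
```python
from h import *
import pickle
c=pickle.load(open("c3.pkl","rb"))
for u,v,z in((555,541,13),(630,541,13),(648,484,34),(103,498,43)): print(w(c,230+u/5-.5,130+v/5-.5,z).round(1))
```

```text
[ 558.3 -125.6   13. ]
[ 557.5 -167.2   13. ]
[ 585.4 -176.4   34. ]
[582.1 121.3  43. ]
```

```bash
python3 -m creep '[{"tx":-0.02,"ty":0,"tz":-0.006,"turn":0,"fingers":36},{"tx":-0.06,"ty":0,"tz":-0.006,"turn":0,"fingers":36},{"tx":-0.1,"ty":0,"tz":-0.006,"turn":0,"fingers":36},{"tx":-0.14,"ty":0,"tz":-0.006,"turn":0,"fingers":36},{"tx":-0.18,"ty":0,"tz":-0.006,"turn":0,"fingers":36},{"tx":-0.21,"ty":0,"tz":-0.006,"turn":0,"fingers":36},{"tx":-0.23,"ty":0,"tz":-0.006,"turn":0,"fingers":36},{"tx":-0.25,"ty":0,"tz":-0.006,"turn":0,"fingers":36},{"tx":-0.26,"ty":0,"tz":-0.006,"turn":0,"fingers":36},{"tx":-0.26,"ty":0,"tz":-0.006,"turn":0,"fingers":36}]' 20
python3 - <<'E'
from h import *
import pickle
st,c=snap("top","t4.png",(230,130,390,250),5); pickle.dump(c,open("c4.pkl","wb"))
f=np.array([583.5,-27.5]); a=.0124; X=np.array([np.cos(a),np.sin(a)]);Y=np.array([-X[1],X[0]])
go(f-118*Y,a-np.pi,4)
E
```

```text
clock: 6.9
eef_pos: [461.8, -146.4, 4.3]
eef_rot: [-1.57, 0.001, -3.13]
wrist_force: [0.7, 0.5, 0.1]
finger_gap: 39.7
tx -0.6167 ty 0.0015 tz 0.0030 turn -0.0001 pos [ 461.6 -146.4    4.3] [-1.5701e+00  1.4000e-03 -3.1296e+00] F [-0.    0.06 -1.31] t 6.95
```

View pics/t4.png

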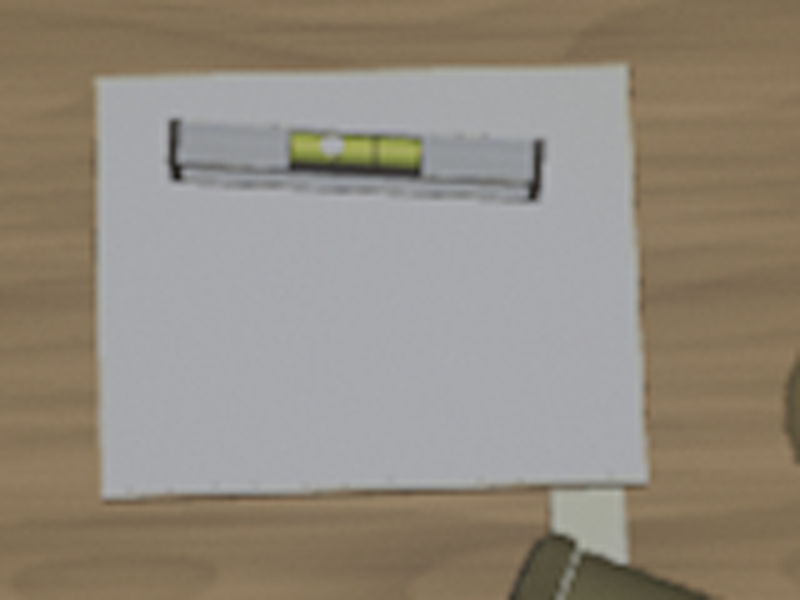

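The wedge is now about 25 mm under the shelf, inside its right side edge (crop (590,490)). The shelf has not moved and the force is about 0. I'll go on slowly.

```bash
python3 -m creep '[{"tx":-0.01,"ty":0,"tz":0.002,"turn":0,"fingers":36},{"tx":-0.02,"ty":0,"tz":0.002,"turn":0,"fingers":36},{"tx":-0.03,"ty":0,"tz":0.002,"turn":0,"fingers":36},{"tx":-0.04,"ty":0,"tz":0.002,"turn":0,"fingers":36},{"tx":-0.05,"ty":0,"tz":0.002,"turn":0,"fingers":36},{"tx":-0.06,"ty":0,"tz":0.002,"turn":0,"fingers":36},{"tx":-0.07,"ty":0,"tz":0.002,"turn":0,"fingers":36},{"tx":-0.08,"ty":0,"tz":0.002,"turn":0,"fingers":36},{"tx":-0.09,"ty":0,"tz":0.002,"turn":0,"fingers":36},{"tx":-0.1,"ty":0,"tz":0.002,"turn":0,"fingers":36},{"tx":-0.11,"ty":0,"tz":0.002,"turn":0,"fingers":36},{"tx":-0.12,"ty":0,"tz":0.002,"turn":0,"fingers":36}]' 20
cat > look.py <<'E'
from h import *
import sys,pickle
n=sys.argv[1]
st,c=snap("top",n+".png"); pickle.dump(c,open(n+".pkl","wb"))
f=c["frame"][:,:,::-1]
cv2.imwrite(f"pics/{n}_s.png",cv2.resize(f[130:260,230:390],None,fx=4.5,fy=4.5,interpolation=cv2.INTER_CUBIC))
st,s=snap("wrist",n+"_w.png")
Q,r,m=rect(c,(240,138,370,235),20); 
k=Q[:,2]<52; q=Q[k]; A=np.c_[q[:,:2],np.ones(len(q))]; print("rect",r,"plane",np.linalg.lstsq(A,q[:,2],rcond=None)[0].round(4))
cv2.imwrite(f"pics/{n}_v.png",cv2.resize(f[152:172,255:350],None,fx=8,fy=8,interpolation=cv2.INTER_CUBIC))
f0=np.array([583.5,-27.5]); a=.0124; X=np.array([np.cos(a),np.sin(a)]);Y=np.array([-X[1],X[0]])
go(f0-118*Y,a-np.pi,4)
E
python3 look.py a1
```

```text
clock: 8.15
eef_pos: [485.1, -146.4, 4.3]
eef_rot: [-1.57, -0.0, -3.13]
wrist_force: [-7.4, -0.2, 4.5]
finger_gap: 39.8
rect ((697.964599609375, -26.177734375), (255.42022705078125, 300.6073913574219), 0.575863778591156) plane [1.53000e-02 2.66000e-02 2.99383e+01]
tx -0.4977 ty 0.0014 tz 0.0014 turn -0.0001 pos [ 485.4 -146.4    4.3] [-1.5703e+00  5.0000e-04 -3.1295e+00] F [-4.29  0.25  1.2 ] t 8.25
```

View pics/a1_s.png

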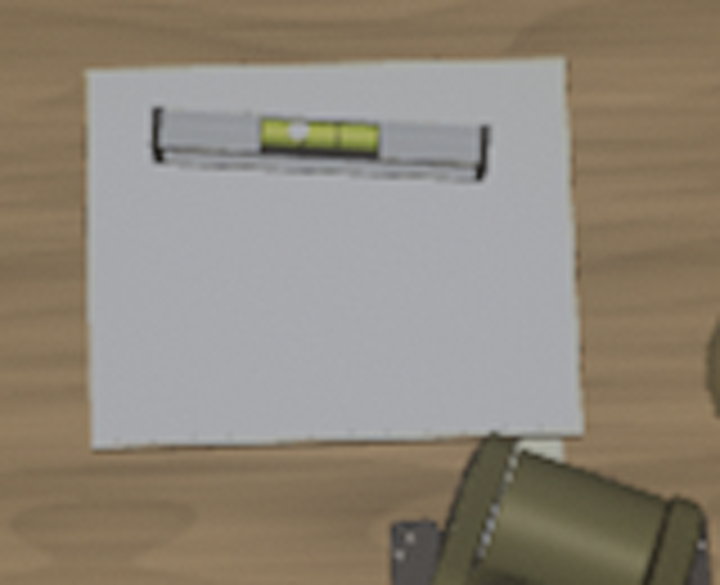

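View pics/a1_w.png

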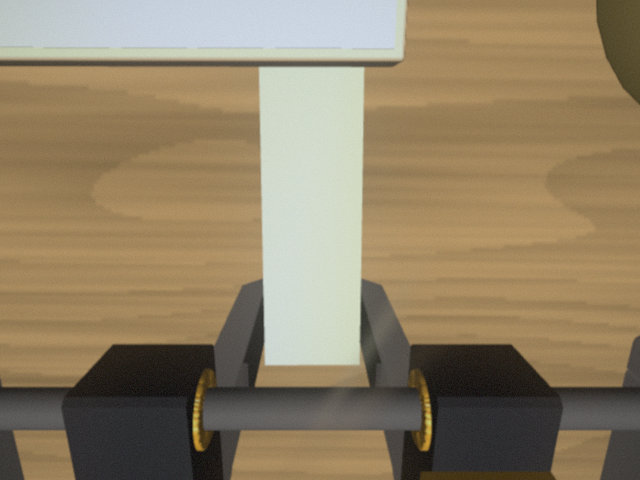

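Contact begins here: the wrist view shows the wedge straight under the front edge, and the bubble is still at the left stop. I'll slow to about 8 mm/s.

```bash
python3 -m creep '[{"tx":-0.004,"ty":0,"tz":0,"turn":0,"fingers":36},{"tx":-0.008,"ty":0,"tz":0,"turn":0,"fingers":36},{"tx":-0.012,"ty":0,"tz":0,"turn":0,"fingers":36},{"tx":-0.016,"ty":0,"tz":0,"turn":0,"fingers":36},{"tx":-0.02,"ty":0,"tz":0,"turn":0,"fingers":36},{"tx":-0.024,"ty":0,"tz":0,"turn":0,"fingers":36},{"tx":-0.028,"ty":0,"tz":0,"turn":0,"fingers":36},{"tx":-0.032,"ty":0,"tz":0,"turn":0,"fingers":36},{"tx":-0.036,"ty":0,"tz":0,"turn":0,"fingers":36},{"tx":-0.04,"ty":0,"tz":0,"turn":0,"fingers":36},{"tx":-0.044,"ty":0,"tz":0,"turn":0,"fingers":36},{"tx":-0.048,"ty":0,"tz":0,"turn":0,"fingers":36}]' 20
python3 look.py a2
```

```text
clock: 9.45
eef_pos: [494.5, -146.2, 4.3]
eef_rot: [-1.571, -0.001, -3.13]
wrist_force: [-7.1, -0.2, 4.7]
finger_gap: 39.8
rect ((680.5451049804688, -26.389129638671875), (287.5489501953125, 300.01129150390625), 0.7610954642295837) plane [1.2300e-02 2.1100e-02 3.2035e+01]
tx -0.4517 ty 0.0014 tz 0.0016 turn -0.0001 pos [ 494.6 -146.3    4.3] [-1.5705e+00 -6.0000e-04 -3.1296e+00] F [-6.92 -0.82  3.21] t 9.55
```

View pics/a2_s.png

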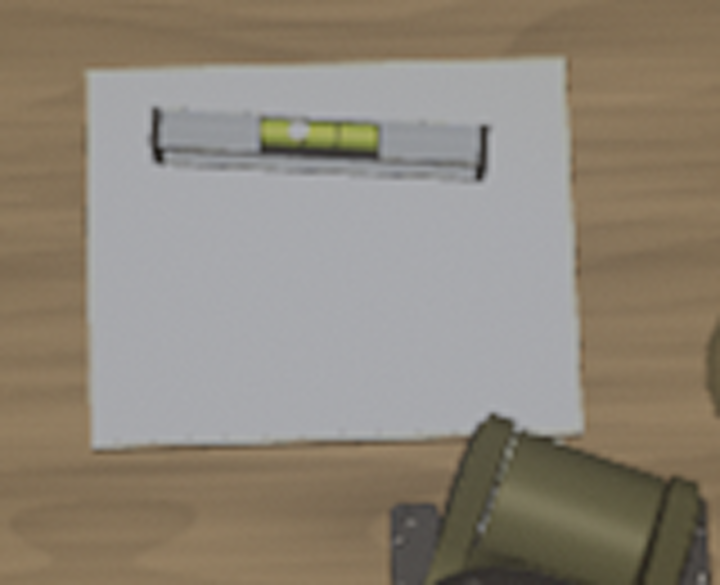

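View pics/a2_w.png

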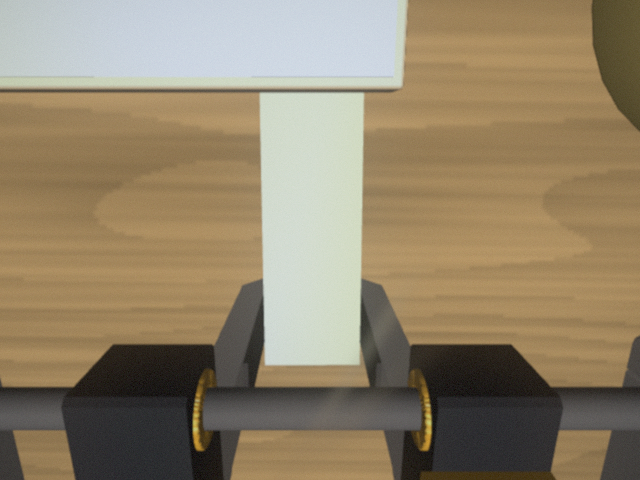

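The shelf is lifting: its side tilt fell from 0.0266 to 0.0211 rad with no sideways shift. The push force is steady at about 7 N, with roughly 34 mm still to go.

```bash
python3 -m creep '[{"tx":-0.004,"ty":0,"tz":0,"turn":0,"fingers":36},{"tx":-0.008,"ty":0,"tz":0,"turn":0,"fingers":36},{"tx":-0.012,"ty":0,"tz":0,"turn":0,"fingers":36},{"tx":-0.016,"ty":0,"tz":0,"turn":0,"fingers":36},{"tx":-0.02,"ty":0,"tz":0,"turn":0,"fingers":36},{"tx":-0.024,"ty":0,"tz":0,"turn":0,"fingers":36},{"tx":-0.028,"ty":0,"tz":0,"turn":0,"fingers":36},{"tx":-0.032,"ty":0,"tz":0,"turn":0,"fingers":36},{"tx":-0.036,"ty":0,"tz":0,"turn":0,"fingers":36},{"tx":-0.04,"ty":0,"tz":0,"turn":0,"fingers":36},{"tx":-0.044,"ty":0,"tz":0,"turn":0,"fingers":36},{"tx":-0.048,"ty":0,"tz":0,"turn":0,"fingers":36},{"tx":-0.052,"ty":0,"tz":0,"turn":0,"fingers":36},{"tx":-0.056,"ty":0,"tz":0,"turn":0,"fingers":36},{"tx":-0.06,"ty":0,"tz":0,"turn":0,"fingers":36},{"tx":-0.064,"ty":0,"tz":0,"turn":0,"fingers":36},{"tx":-0.068,"ty":0,"tz":0,"turn":0,"fingers":36},{"tx":-0.072,"ty":0,"tz":0,"turn":0,"fingers":36},{"tx":-0.076,"ty":0,"tz":0,"turn":0,"fingers":36},{"tx":-0.08,"ty":0,"tz":0,"turn":0,"fingers":36}]' 20
python3 look.py a3
```

```text
clock: 11.55
eef_pos: [510.1, -146.1, 4.3]
eef_rot: [-1.571, -0.002, -3.13]
wrist_force: [-6.9, 0.6, 3.6]
finger_gap: 39.9
rect ((687.6382446289062, -25.649703979492188), (276.45306396484375, 300.9952392578125), 0.5713894367218018) plane [7.70000e-03 1.08000e-02 3.53436e+01]
tx -0.3737 ty 0.0014 tz 0.0016 turn -0.0001 pos [ 510.2 -146.1    4.3] [-1.5707e+00 -1.7000e-03 -3.1297e+00] F [-6.61  0.06  3.47] t 11.65
```

View pics/a3_s.png

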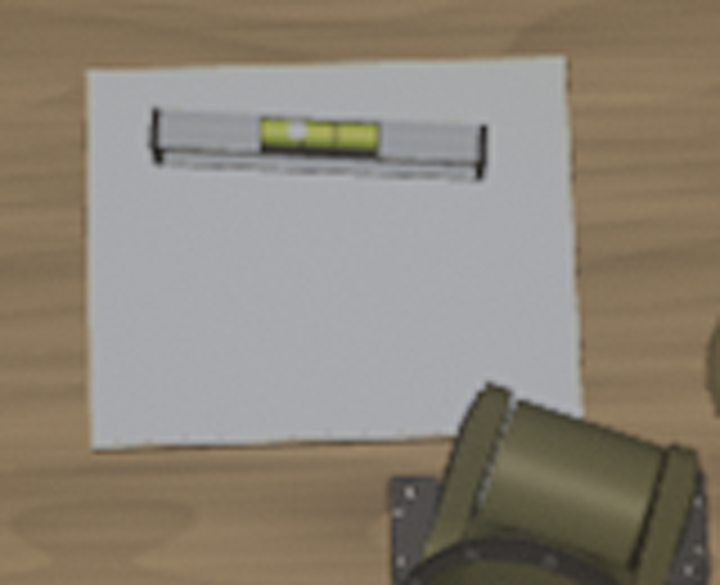

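View pics/a3_v.png

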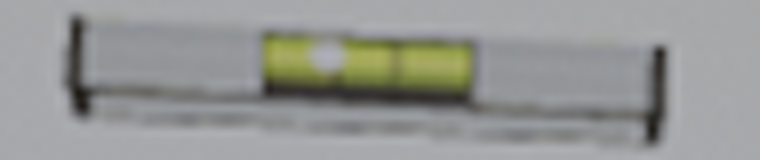

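```bash
python3 -m creep '[{"tx":-0.004,"ty":0,"tz":0,"turn":0,"fingers":36},{"tx":-0.008,"ty":0,"tz":0,"turn":0,"fingers":36},{"tx":-0.012,"ty":0,"tz":0,"turn":0,"fingers":36},{"tx":-0.016,"ty":0,"tz":0,"turn":0,"fingers":36},{"tx":-0.02,"ty":0,"tz":0,"turn":0,"fingers":36},{"tx":-0.024,"ty":0,"tz":0,"turn":0,"fingers":36},{"tx":-0.028,"ty":0,"tz":0,"turn":0,"fingers":36},{"tx":-0.032,"ty":0,"tz":0,"turn":0,"fingers":36},{"tx":-0.036,"ty":0,"tz":0,"turn":0,"fingers":36},{"tx":-0.04,"ty":0,"tz":0,"turn":0,"fingers":36},{"tx":-0.044,"ty":0,"tz":0,"turn":0,"fingers":36},{"tx":-0.048,"ty":0,"tz":0,"turn":0,"fingers":36},{"tx":-0.052,"ty":0,"tz":0,"turn":0,"fingers":36},{"tx":-0.056,"ty":0,"tz":0,"turn":0,"fingers":36},{"tx":-0.06,"ty":0,"tz":0,"turn":0,"fingers":36},{"tx":-0.06,"ty":0,"tz":0,"turn":0,"fingers":36},{"tx":-0.06,"ty":0,"tz":0,"turn":0,"fingers":36},{"tx":-0.06,"ty":0,"tz":0,"turn":0,"fingers":36},{"tx":-0.06,"ty":0,"tz":0,"turn":0,"fingers":36},{"tx":-0.06,"ty":0,"tz":0,"turn":0,"fingers":36}]' 20
python3 -m creep '[{"tx":0,"ty":0,"tz":0,"turn":0,"fingers":36},{"tx":0,"ty":0,"tz":0,"turn":0,"fingers":36},{"tx":0,"ty":0,"tz":0,"turn":0,"fingers":36},{"tx":0,"ty":0,"tz":0,"turn":0,"fingers":36},{"tx":0,"ty":0,"tz":0,"turn":0,"fingers":36},{"tx":0,"ty":0,"tz":0,"turn":0,"fingers":36},{"tx":0,"ty":0,"tz":0,"turn":0,"fingers":36},{"tx":0,"ty":0,"tz":0,"turn":0,"fingers":36},{"tx":0,"ty":0,"tz":0,"turn":0,"fingers":36},{"tx":0,"ty":0,"tz":0,"turn":0,"fingers":36},{"tx":0,"ty":0,"tz":0,"turn":0,"fingers":36},{"tx":0,"ty":0,"tz":0,"turn":0,"fingers":36}]' 20
python3 look.py a4
```

```text
clock: 13.65
eef_pos: [521.8, -145.9, 4.3]
eef_rot: [-1.571, -0.003, -3.13]
wrist_force: [-6.7, -0.4, 4.5]
finger_gap: 39.9
clock: 14.85
eef_pos: [521.8, -145.9, 4.3]
eef_rot: [-1.571, -0.003, -3.13]
wrist_force: [-4.0, 1.4, 2.5]
finger_gap: 39.9
rect ((693.7490234375, -26.103683471679688), (260.6864318847656, 299.9788513183594), 0.6637722849845886) plane [5.3000e-03 4.5000e-03 3.7118e+01]
tx -0.3160 ty 0.0015 tz 0.0016 turn -0.0001 pos [ 521.8 -145.9    4.3] [-1.5709e+00 -2.9000e-03 -3.1296e+00] F [-5.11  0.35  1.95] t 14.95
```

View pics/a4_v.png

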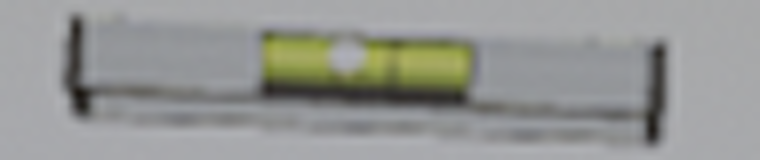

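View pics/a4_w.png

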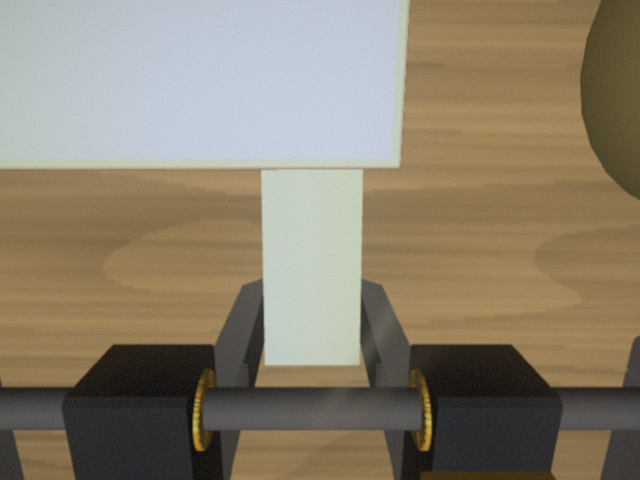

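The bubble has left the stop: in the 8× crop it is at u≈347 with the vial centre at 368, so about 6–7 mm left. I need about 8 mm more push and will do 7 first.

```bash
python3 -m creep '[{"tx":-0.004,"ty":0,"tz":0,"turn":0,"fingers":36},{"tx":-0.008,"ty":0,"tz":0,"turn":0,"fingers":36},{"tx":-0.012,"ty":0,"tz":0,"turn":0,"fingers":36},{"tx":-0.016,"ty":0,"tz":0,"turn":0,"fingers":36},{"tx":-0.02,"ty":0,"tz":0,"turn":0,"fingers":36},{"tx":-0.024,"ty":0,"tz":0,"turn":0,"fingers":36},{"tx":-0.028,"ty":0,"tz":0,"turn":0,"fingers":36},{"tx":-0.032,"ty":0,"tz":0,"turn":0,"fingers":36},{"tx":-0.036,"ty":0,"tz":0,"turn":0,"fingers":36},{"tx":-0.036,"ty":0,"tz":0,"turn":0,"fingers":36},{"tx":-0.036,"ty":0,"tz":0,"turn":0,"fingers":36},{"tx":-0.036,"ty":0,"tz":0,"turn":0,"fingers":36},{"tx":-0.036,"ty":0,"tz":0,"turn":0,"fingers":36},{"tx":-0.036,"ty":0,"tz":0,"turn":0,"fingers":36},{"tx":-0.036,"ty":0,"tz":0,"turn":0,"fingers":36},{"tx":-0.036,"ty":0,"tz":0,"turn":0,"fingers":36},{"tx":-0.036,"ty":0,"tz":0,"turn":0,"fingers":36},{"tx":-0.036,"ty":0,"tz":0,"turn":0,"fingers":36},{"tx":-0.036,"ty":0,"tz":0,"turn":0,"fingers":36},{"tx":-0.036,"ty":0,"tz":0,"turn":0,"fingers":36}]' 20
python3 -m creep '[{"tx":0,"ty":0,"tz":0,"turn":0,"fingers":36},{"tx":0,"ty":0,"tz":0,"turn":0,"fingers":36},{"tx":0,"ty":0,"tz":0,"turn":0,"fingers":36},{"tx":0,"ty":0,"tz":0,"turn":0,"fingers":36},{"tx":0,"ty":0,"tz":0,"turn":0,"fingers":36},{"tx":0,"ty":0,"tz":0,"turn":0,"fingers":36},{"tx":0,"ty":0,"tz":0,"turn":0,"fingers":36},{"tx":0,"ty":0,"tz":0,"turn":0,"fingers":36}]' 20
python3 look.py a5
```

```text
clock: 16.95
eef_pos: [528.4, -145.9, 4.3]
eef_rot: [-1.571, -0.004, -3.13]
wrist_force: [-9.3, -0.7, 5.8]
finger_gap: 39.7
clock: 17.75
eef_pos: [528.4, -145.8, 4.3]
eef_rot: [-1.571, -0.004, -3.13]
wrist_force: [-5.7, -0.9, 4.2]
finger_gap: 39.8
rect ((687.759521484375, -26.068679809570312), (273.42596435546875, 299.97784423828125), 0.686567485332489) plane [3.70000e-03 1.30000e-03 3.82533e+01]
tx -0.2828 ty 0.0014 tz 0.0015 turn -0.0001 pos [ 528.4 -145.9    4.3] [-1.5711 -0.0043 -3.1297] F [-4.65 -0.38  2.51] t 17.85
```

View pics/a5_v.png

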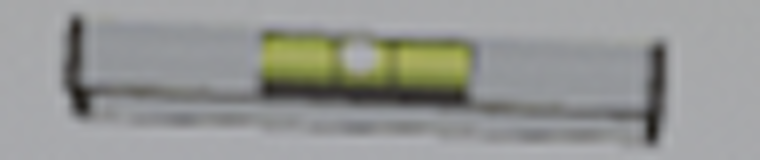

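View pics/a5_s.png

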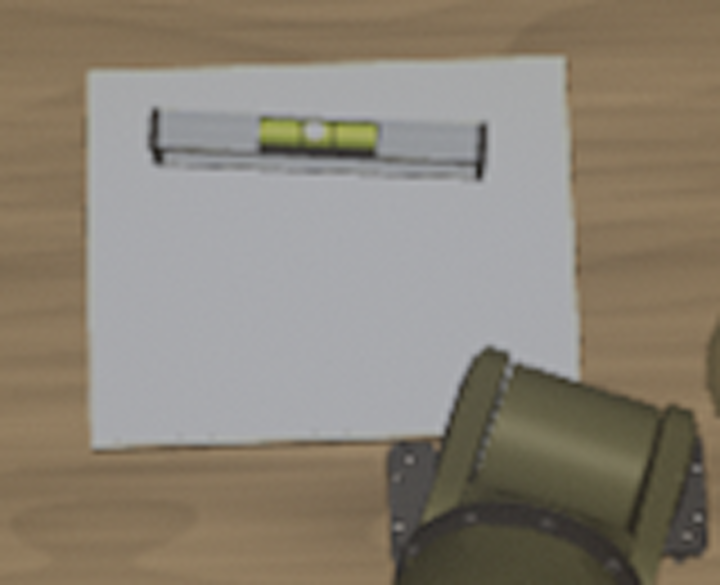

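The bubble now lies between the lines (336 and 393), at u≈359 against a middle of 364.5, so about 1.9 mm left. A last push of 2.4 mm, then release.

```bash
python3 -m creep '[{"tx":-0.003,"ty":0,"tz":0,"turn":0,"fingers":36},{"tx":-0.006,"ty":0,"tz":0,"turn":0,"fingers":36},{"tx":-0.009,"ty":0,"tz":0,"turn":0,"fingers":36},{"tx":-0.012,"ty":0,"tz":0,"turn":0,"fingers":36},{"tx":-0.013,"ty":0,"tz":0,"turn":0,"fingers":36},{"tx":-0.013,"ty":0,"tz":0,"turn":0,"fingers":36},{"tx":-0.013,"ty":0,"tz":0,"turn":0,"fingers":36},{"tx":-0.013,"ty":0,"tz":0,"turn":0,"fingers":36},{"tx":-0.013,"ty":0,"tz":0,"turn":0,"fingers":36},{"tx":-0.013,"ty":0,"tz":0,"turn":0,"fingers":36},{"tx":-0.013,"ty":0,"tz":0,"turn":0,"fingers":36},{"tx":-0.013,"ty":0,"tz":0,"turn":0,"fingers":36},{"tx":-0.013,"ty":0,"tz":0,"turn":0,"fingers":36},{"tx":-0.013,"ty":0,"tz":0,"turn":0,"fingers":36},{"tx":-0.013,"ty":0,"tz":0,"turn":0,"fingers":36},{"tx":-0.013,"ty":0,"tz":0,"turn":0,"fingers":36},{"tx":-0.013,"ty":0,"tz":0,"turn":0,"fingers":36},{"tx":-0.013,"ty":0,"tz":0,"turn":0,"fingers":36},{"tx":-0.013,"ty":0,"tz":0,"turn":0,"fingers":36}]' 20
python3 look.py a6
python3 -m creep '[{"tx":0,"ty":0,"tz":0,"turn":0,"fingers":42},{"tx":0,"ty":0,"tz":0,"turn":0,"fingers":44},{"tx":0,"ty":0,"tz":0,"turn":0,"fingers":48},{"tx":0,"ty":0,"tz":0,"turn":0,"fingers":52},{"tx":0,"ty":0,"tz":0,"turn":0,"fingers":52},{"tx":0,"ty":0,"tz":0,"turn":0,"fingers":52},{"tx":0,"ty":0,"tz":0,"turn":0,"fingers":52},{"tx":0,"ty":0,"tz":0,"turn":0,"fingers":52},{"tx":0,"ty":0,"tz":0,"turn":0,"fingers":52},{"tx":0,"ty":0,"tz":0,"turn":0,"fingers":52},{"tx":0,"ty":0,"tz":0,"turn":0,"fingers":52},{"tx":0,"ty":0,"tz":0,"turn":0,"fingers":52},{"tx":0,"ty":0,"tz":0,"turn":0,"fingers":52},{"tx":0,"ty":0,"tz":0,"turn":0,"fingers":52},{"tx":0,"ty":0,"tz":0,"turn":0,"fingers":52},{"tx":0,"ty":0,"tz":0,"turn":0,"fingers":52},{"tx":0,"ty":0,"tz":0,"turn":0,"fingers":52},{"tx":0,"ty":0,"tz":0,"turn":0,"fingers":52},{"tx":0,"ty":0,"tz":0,"turn":0,"fingers":52}]' 20
python3 look.py a7
cd pics; python3 -c "
import cv2,numpy as np
cv2.imwrite('v67.png',np.vstack([cv2.imread('a6_v.png'),cv2.imread('a7_v.png')]))"
```

```text
clock: 19.75
eef_pos: [530.3, -145.8, 4.3]
eef_rot: [-1.571, -0.006, -3.13]
wrist_force: [-11.0, -0.0, 6.9]
finger_gap: 39.7
rect ((699.0979614257812, -25.746917724609375), (250.87924194335938, 299.9781188964844), 0.6237990260124207) plane [2.60000e-03 2.00000e-04 3.91252e+01]
tx -0.2732 ty 0.0012 tz 0.0017 turn -0.0001 pos [ 530.3 -145.8    4.2] [-1.5714 -0.0059 -3.1296] F [-9.86 -0.11  6.43] t 19.85
clock: 21.75
eef_pos: [530.3, -145.8, 4.2]
eef_rot: [-1.571, -0.006, -3.13]
wrist_force: [0.2, 0.9, 0.5]
finger_gap: 52.0
rect ((699.346435546875, -25.51763916015625), (250.94119262695312, 300.17315673828125), 0.6886934638023376) plane [ 2.4000e-03 -0.0000e+00  3.9153e+01]
tx -0.2731 ty 0.0014 tz 0.0018 turn -0.0001 pos [ 530.3 -145.8    4.3] [-1.5714 -0.0059 -3.1296] F [0.16 0.06 0.54] t 21.85
```

View pics/v67.png

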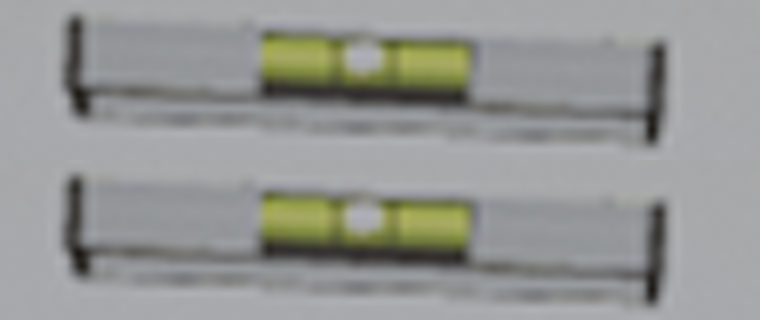

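View pics/a7_w.png

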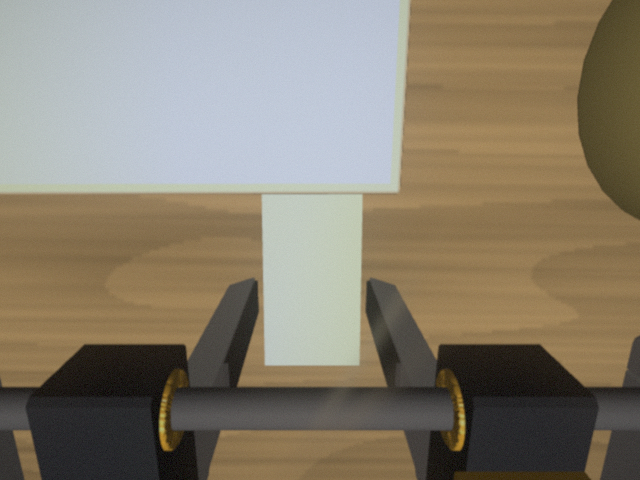

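After release the bubble is at u≈363 between the lines at 336 and 393, so centred, and the wrist force is about 0. I'll retreat straight back and then up.

```bash
python3 -m creep '[{"tx":0,"ty":-0.02,"tz":0,"turn":0,"fingers":60},{"tx":0,"ty":-0.05,"tz":0,"turn":0,"fingers":60},{"tx":0.02,"ty":-0.1,"tz":0,"turn":0,"fingers":60},{"tx":0.05,"ty":-0.2,"tz":0,"turn":0,"fingers":60},{"tx":0.15,"ty":-0.35,"tz":0,"turn":0,"fingers":60},{"tx":0.3,"ty":-0.5,"tz":0,"turn":0,"fingers":60},{"tx":0.45,"ty":-0.6,"tz":0,"turn":0,"fingers":60},{"tx":0.6,"ty":-0.7,"tz":0,"turn":0,"fingers":60},{"tx":0.6,"ty":-0.7,"tz":0,"turn":0,"fingers":60},{"tx":0.6,"ty":-0.7,"tz":0,"turn":0,"fingers":60},{"tx":0.6,"ty":-0.7,"tz":0,"turn":0,"fingers":60},{"tx":0.6,"ty":-0.7,"tz":0,"turn":0,"fingers":60},{"tx":0.6,"ty":-0.7,"tz":0,"turn":0,"fingers":60},{"tx":0.6,"ty":-0.7,"tz":0,"turn":0,"fingers":60},{"tx":0.6,"ty":-0.7,"tz":0,"turn":0,"fingers":60},{"tx":0.6,"ty":-0.7,"tz":0,"turn":0,"fingers":60}]' 20
python3 look.py a8
python3 - <<'E'
from h import *
import pickle
c=pickle.load(open("a8.pkl","rb")); P=cloud(c)
Q,r,m=rect(c,(335,227,365,262),8)
print("wedge visible",len(Q),r)
for v in range(229,247,3): print(v,P[v,349].round(1))
E
```

```text
clock: 23.45
eef_pos: [411.2, -147.3, 144.9]
eef_rot: [-1.571, -0.006, -3.13]
wrist_force: [0.6, 0.0, -0.7]
finger_gap: 59.9
rect ((694.1431884765625, -25.726150512695312), (262.0065612792969, 300.09136962890625), 0.7274394035339355) plane [7.20000e-03 2.30000e-03 3.57723e+01]
tx -0.8690 ty 0.7047 tz 0.0014 turn -0.0001 pos [ 411.2 -147.3  144.9] [-1.5713 -0.006  -3.1295] F [-0.37  0.36  1.2 ] t 23.55
wedge visible 343 ((523.8045043945312, -146.18301391601562), (40.587364196777344, 124.74542999267578), 89.51921844482422)
229 [ 580.7 -149.3   22.2]
232 [ 571.  -148.6   29. ]
235 [ 562.7 -148.3   28.7]
238 [ 554.1 -148.    29.8]
241 [ 545.8 -147.7   30. ]
244 [ 537.7 -147.6   28.5]
```

View pics/a8_v.png

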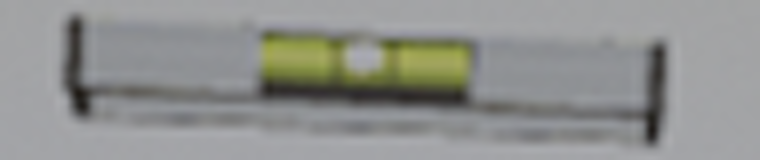

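View pics/a8.png

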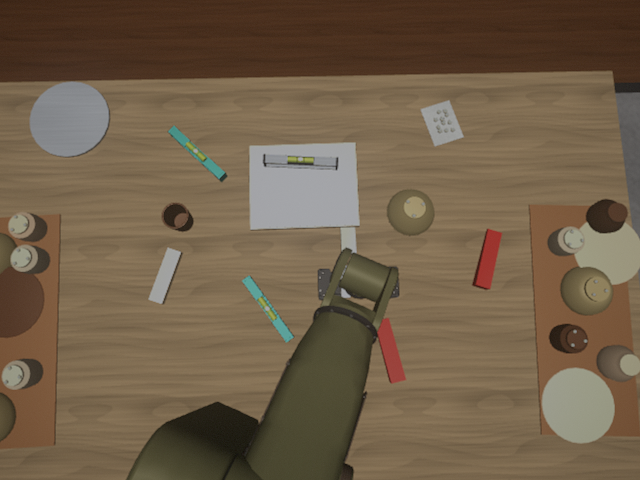

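The bubble is still centred. A light patch at (345,295) near the wrist needs checking, so I'll look at the wrist and scene views.

Run:
```python
from h import *
snap("scene","s8.png",(170,210,430,410),3)
```

```text
(no output)
```

View pics/a8_w.png

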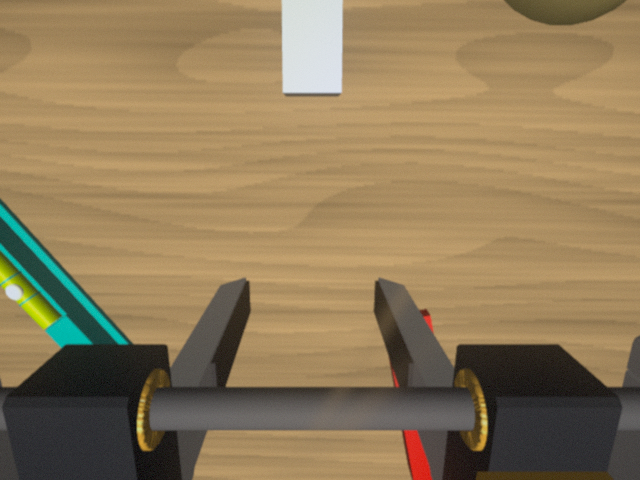

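View pics/s8.png

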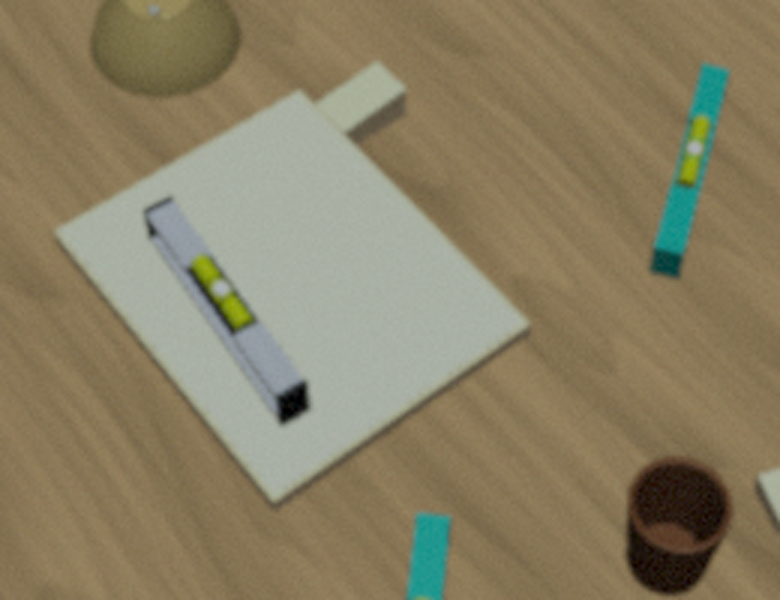

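The wedge sits under the corner at scene crop (365,95) and nothing is in or near the fingers. The light patch was gripper hardware. Everything is at rest, so I'm handing in.

```bash
python3 -c "
from cell import manip
print(manip.sign_off())"
```

```text
the job is handed in; nothing more can be done
None
```

I pushed the cream wedge, thin end first and flat on the bench, in under the low right front corner until the bubble was centred. Then I let go, moved the arm clear and handed the job in at about 24 s. No verdict is reported.

**Last checks:**
- **Bubble:** it stayed between the lines after release and after the arm moved away, about 0.5 mm off the middle.
- **Wedge:** its thin end is about 94 mm in under the shelf, and its centre line about 31 mm in from the side edge. I had no direct force reading for the wedge carrying the corner. I infer it because the shelf stayed level after I let go.
- **Forces:** push force at the wrist mostly read about 7 N and peaked at 11 N on the final push. It read about 0 after release, with the fingers open and well clear of everything.
- **Shelf and other things:** the right corner and edges of the shelf stayed within about 1–2 mm in the camera. The level, plain brick, bowl and tumbler look unmoved in the pictures.

**One disagreement:** the last tilt fit from the depth camera gave 0.0023 rad, which would put the bubble about 2.6 mm left. The fits just before gave about 0, and the arm was partly in that last picture. I trusted the bubble itself, which was clearly centred.

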